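# Build up a cupboard-carousel pivot

### The arm

A 6-joint arm with a two-finger parallel gripper is mounted at the origin on the work surface. World frame = base frame: x ahead of the robot, y to its left, z up, the work surface at z = 0. Lengths are in m, angles in rad, forces in N, time in s.
With the tool pointing down it reaches from about 0.3 to 0.775 m from the base axis. Payload 14.6 kg.
Tool frame: the origin (TCP) lies at the very end of the fingers, on their centre line; the grasp point (between the pads) lies 19 mm behind it; z points along the fingers, y is the line along which they close (so a half turn about z gives the same grasp; the last joint's range is limited). The gripper opens to 94 mm and grips with 3 to 60 N. Pads are 16 mm wide; open, the fingers measure 119 mm over their backs; the gripper's body (75 mm by 177 mm) begins 78 mm behind the grasp point.
Start: joints at [1.161, 0.3, 1.521, -0, 1.321, -0.067], TCP at [0.185, 0.518, 0.205] pointing down, gripper open.
Joint ranges: [-3.03, 3.03], [-0.79, 2.21], [0.23, 2.52], [-1.04, 4.18], [0, 3.07], [-2.55, 2.55]. Speed limits (rad/s): [2.22, 2.22, 2.57, 3.14, 3.14, 3.14].

### API

Orientations are given as [roll, pitch, yaw] about the fixed x, y, z axes, in that order (R = Rz(yaw) Ry(pitch) Rx(roll)).
In Python, from station import ctrl, cams gives the robot as it stands. The module is installed in compiled form; this text tells all that it offers.
- The arm moves only by the tool arm_command, never from a script. Its argument "plan" is a list that holds one entry, the list of rows, each a list of 7 numbers: the shift along the tool's x, y, z in shares of 750 mm (1.0 is 750 mm), then the turn, a rotation vector about the tool's x, y, z in fractions of the full range, 1 being 180 degrees, then the closure, from -1 (fully open) to 1 (shut). A call has 1 to 12 rows; each row is the pose to reach, as a shift and turn from the pose commanded when the call began, along the tool's axes at that moment; what a row does not reach only later rows make up. A row lasts 1/10 s, in which the tool goes at most 50 mm and 8.59 degrees, less where a joint would pass 70% of its speed; a pose out of reach is approached as far as the arm can. A shift or turn number past 1, either way, is cut back to 1. A call with a gripper value outside its range is refused whole. The fingers move at their own pace and stop on an object; "squeeze" is the grip in N (left out, the last holds). Time passes only in rows, so rows that repeat a pose let the fingers close. It gives the time, the measured TCP pose, the force, the opening and the grip force at its end, in the units of the state.
- ctrl.get_obs(): the state, without advancing time (a new reading comes with each control period).
- cams.camera(name): name is "scene" or "top" or "wrist"; returns (picture, depth): 420x560x3 uint8, blue, green, red; 420x560 float32, m along the optical axis (not along the pixel's ray), 0 where there is no reading.
- cams.camera_info(name): a dict with "fx", "fy", "cx", "cy" (pixels), "world_to_cam" (4x4, takes a point from world to camera coordinates). Camera axes: x right, y down, z forward; pixel columns grow to the right and rows downward; lengths in m; the calibration is good to about 2 mm. A picture is of the moment at which its call begins: read the wrist's pose just before it. camera_info takes no time and is no camera call; for the wrist camera it gives the pose at the moment of the call.
- ctrl.hand_in(): hands the job in; it is judged then, once.
The state is a dict: "time_s": time; "qpos": joint angles; "joint_vel": joint speeds; "tau": joint torques, N m; "ee_pos": TCP position; "eef_rot": TCP orientation; "force": force on the tool from outside, world axes, zero at the start; "moment": the same for the moment, N m; "grip_width": finger opening in m; "grip_force": force on a finger pad.
Only numpy, scipy, OpenCV 4.12 (cv2) and the standard library are available. Lean on these libraries where they do the work, as an engineer would, in place of code of your own. Each camera call takes 0.05 s, during which the arm holds its last target. There are 200 camera calls.

### The job

Build up the carousel pivot on the oak block: thread the three loose rings onto its upright spindle, the widest at the bottom, the middle one on it and the narrowest on top, each pushed down past the sprung catch and fully home, so that the stack is tight and flat. The spindle is clamped anywhere along its slot, so feel where it stands, and feel each ring on: push firmly but gently, never forcing it, or the pivot bends. Leave the other things on the table where they lie.

Things in the scene. Friction and masses are not known exactly. Their poses are not given: they have to be found in the camera images.
- pivot: The pivot's fixed base: oak block 200 x 150 x 18 mm (x, y, z) flat on the table with a steel plate 120 x 70 x 4 mm on it, slotted along the block's x. Origin: centre of the block's underside; z up. It carries the spindle. Any contact force over 40 N on the pivot (by ring or finger, knocks too) bends it and fails the job (a touch at 40 mm/s peaks near 30 N; slower is harmless).
- slot_mid (a point): Middle of the slot, 30 mm above the origin of pivot, axes as its. The upright spindle is clamped firm in the slot at y = 0 here, but at an x anywhere from -22 to +22 mm (not measured: see or feel it). Foot: 40 mm round, its flat top (the first ring's seat) at this height. Shank: round, 16 mm diameter, up to 54 mm above the seat, the last 4 mm tapering to 14 mm diameter.
- catch_mid (a point): 73 mm above the origin of pivot, at the catch's height: two sprung steel cheeks bulging 2.5 mm from the shank's +y and -y sides, from 67 to 78 mm above that origin. A ring must be pushed over them: about 8 to 15 N down to start it, then a light drag until its whole thickness is past; its weight is not enough. The full stack ends at 68 mm, just under them.
- wide_mid (a point): The wide ring: grey steel thrust ring with a dark line round its rim, 62 mm outside diameter, bore 18 mm, 12 mm thick, 0.2 kg, lying flat on the table. This point is its centre at half thickness (6 mm above its underside); its z is the bore's axis. Goes on first, onto the foot.
- middle_mid (a point): The middle ring: brass bush 46 mm outside diameter, bore 18 mm, 14 mm thick, 0.15 kg, lying flat on the table. This point is its centre at half thickness (7 mm above its underside); its z is the bore's axis. Goes on second.
- narrow_mid (a point): The narrow ring: white plastic collar 34 mm outside diameter, bore 18 mm, 12 mm thick, 0.06 kg, lying flat on the table. This point is its centre at half thickness (6 mm above its underside); its z is the bore's axis. Goes on last, on top, and just clicks under the catch.
- hinge: Bystander: a steel cupboard hinge, cup 35 mm across and an arm, 80 x 52 x 12 mm; origin under the cup's centre. Not to be moved.
- screwdriver: Bystander: an orange-handled screwdriver 200 mm long lying along its x, 26 mm thick, on the cupboard door at the left; origin under its middle. Not to be moved.
- tape_measure: Bystander: a yellow tape measure 66 x 36 x 60 mm standing on the table; origin at the centre of its underside. Not to be moved.
- knob: Bystander: a small turned wooden cupboard knob 32 mm across and 32 mm high, standing; origin at the centre of its underside. Not to be moved.
- screw_tin: Bystander: a blue open tin of screws, 110 x 75 x 24 mm; origin at the centre of its underside. Not to be moved.

How it is judged:
By the outcome, as a careful person would: the job done as asked, in the order asked, and still so for the second after the job is handed in, with the robot touching nothing.
It also fails if it takes over 72 s, if anything falls off the work surface, if the arm or the gripper's body presses on something with over 40 N, if the wrist force passes 120 N, or if a joint passes its speed limit or range.

## Working session

There is one attempt and no reset: what is moved stays moved. The work goes in short steps, Python scripts to look and compute and a tool call to move; the robot and the scene stay as the last step left them, time stands still between calls to the robot, and variables do not carry over. Pictures are saved under pics/ and viewed, at most 10 in all, crops included, and the job is handed in when it is done.

Besides the shell and the picture viewer there is one more tool, called after ">>>" by a JSON object that holds its "api" and its "payload". arm_command: Moves the arm, as the interface text tells. Its arguments: {"type":"object","properties":{"plan":{"type":"array"},"squeeze":{"type":"number"}},"required":["plan"]}

```bash
mkdir -p pics; cat > h.py <<'E'
import numpy as np, cv2
from station import ctrl, cams
def shot(n,save=None):
    info=cams.camera_info(n); im,d=cams.camera(n)
    if save: cv2.imwrite('pics/'+save,im)
    return im,d,info
def cast(info,u,v,z):
    T=np.linalg.inv(np.array(info['world_to_cam'])); 
    r=T[:3,:3]@np.array([(u-info['cx'])/info['fx'],(v-info['cy'])/info['fy'],1]); o=T[:3,3]
    return o+r*(z-o[2])/r[2]
def world(info,d):
    T=np.linalg.inv(np.array(info['world_to_cam'])); v,u=np.mgrid[:d.shape[0],:d.shape[1]]
    P=np.stack([(u-info['cx'])/info['fx']*d,(v-info['cy'])/info['fy']*d,d],-1)
    return P@T[:3,:3].T+T[:3,3]
E
python3 - <<'E'
from h import *
o=ctrl.get_obs(); print(o)
for n in ['top','scene']:
    im,d,i=shot(n,n+'1.png'); np.savez(n+'1.npz',im=im,d=d); print(n,i)
E
```

```text
{'time_s': 0.0, 'qpos': array([ 1.16139857e+00,  3.00466248e-01,  1.52159562e+00, -3.17289505e-06,
        1.32070960e+00, -6.65727305e-02]), 'joint_vel': array([-1.24195751e-05,  3.54772057e-04,  1.37262475e-03,  2.80963053e-04,
       -7.94807181e-04, -4.11305797e-04]), 'tau': array([-6.49171470e-04, -5.31811881e+01, -3.52725291e+01,  7.07206596e-02,
        2.44758086e-02, -1.27267426e-04]), 'ee_pos': array([0.18476295, 0.51774867, 0.20488285]), 'eef_rot': array([-3.14041624e+00, -7.53526713e-05,  2.79876837e+00]), 'force': array([ 0.49633446, -0.542413  , -0.27378488]), 'moment': array([-0.01285906,  0.03230774, -0.00749303]), 'grip_force': 0.0, 'grip_width': 0.09431913657081192}
top {'fx': 529.3380084369016, 'fy': 529.3380084369016, 'cx': 276.35637907790414, 'cy': 213.2668765081661, 'world_to_cam': array([[ 0.02391376, -0.99970275, -0.00474904,  0.03603087],
       [-0.9945612 , -0.02330854, -0.10151218,  0.55685414],
       [ 0.10137131,  0.00715075, -0.99482296,  1.61999451],
       [ 0.        ,  0.        ,  0.        ,  1.        ]])}
scene {'fx': 407.3774997423665, 'fy': 407.3774997423665, 'cx': 271.19065570659086, 'cy': 209.2979188364543, 'world_to_cam': array([[ 0.84425421,  0.53540614,  0.0239812 , -0.48192832],
       [ 0.31280236, -0.4559204 , -0.83324143, -0.09795455],
       [-0.43518905,  0.71096896, -0.55238902,  1.42019295],
       [ 0.        ,  0.        ,  0.        ,  1.        ]])}
```

View pics/top1.png

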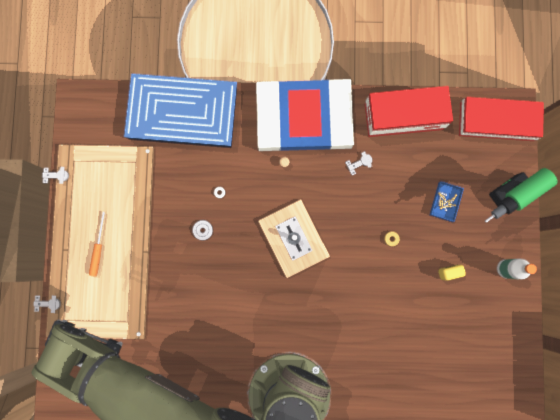

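View pics/scene1.png

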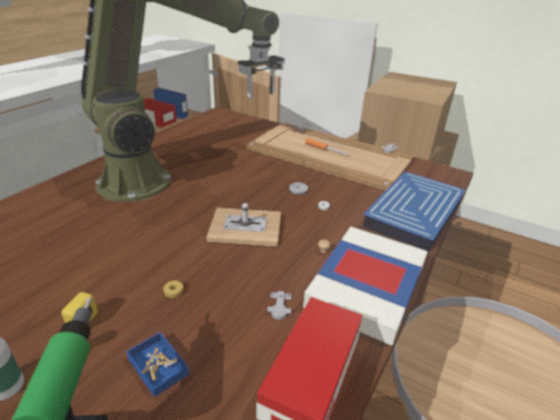

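Top view shows the wide ring (203,230), narrow ring (219,192), brass ring (392,239), the pivot block (293,238) with its spindle near (294,238), knob (284,162) and hinge (360,163). The scene view agrees, with the spindle at (245,210).

```bash
python3 - <<'E'
from h import *
D=np.load('top1.npz'); im,d=D['im'],D['d']; i=cams.camera_info('top')
W=world(i,d); hsv=cv2.cvtColor(im,cv2.COLOR_BGR2HSV)
print('table z',np.median(W[250:300,350:380,2]))
for n,(u,v),r,h in [('wide',(203,230),13,.012),('narrow',(219,192),9,.012),('mid',(392,239),10,.014)]:
    m=np.zeros(d.shape,np.uint8); cv2.circle(m,(u,v),r,1,-1)
    if n=='mid': k=(hsv[...,0]>17)&(hsv[...,0]<35)&(hsv[...,1]>90)&(hsv[...,2]>90)
    else: k=(hsv[...,1]<70)&(hsv[...,2]>100)
    k=(k&(m>0)).astype(np.uint8); c=max(cv2.findContours(k,0,2)[0],key=cv2.contourArea)
    (cu,cv_),rr=cv2.minEnclosingCircle(c); M=cv2.moments(c); cu,cv_=M['m10']/M['m00'],M['m01']/M['m00']
    p=cast(i,cu,cv_,h); print(n,cu,cv_,rr,p.round(4),'diam',2*rr*1.6/529,np.median(W[k>0][:,2]))
m=(W[...,2]>.010)&(W[...,2]<.1); m[:195]=0;m[285:]=0;m[:,:250]=0;m[:,335:]=0
c=max(cv2.findContours(m.astype(np.uint8),0,2)[0],key=cv2.contourArea)
b=cv2.boxPoints(cv2.minAreaRect(c)); P=np.array([cast(i,u,v,.018) for u,v in b]); print(b,P.round(4))
print('c',P.mean(0),'edges',np.linalg.norm(np.roll(P,-1,0)-P,axis=1),[np.degrees(np.arctan2(*(np.roll(P,-1,0)-P)[k,1::-1])) for k in range(2)])
z=W[m]; t=z[z[:,2]>.06]; print('spindle pts',t.round(4))
# how much yaw
cv2.imwrite('pics/crop1.png',cv2.resize(im[190:290,250:340],None,fx=6,fy=6,interpolation=cv2.INTER_CUBIC))
print(cams.camera_info('wrist'))
E
```

```text
table z 0.00029377106575934064
wide 202.1372239747634 229.74079915878022 10.521856307983398 [0.5001 0.2809 0.012 ] diam 0.06364828012390714 0.011097830500078842
narrow 219.065 192.065 6.082862854003906 [0.6206 0.2319 0.012 ] diam 0.03679614580871928 0.008388323649476503
mid 391.52267573696145 238.4625850340136 7.394593715667725 [ 0.4867 -0.3122  0.014 ] diam 0.044731001682678115 0.013151547898846205
[[257.69763 219.32678]
 [301.36023 198.05527]
 [330.153   257.15622]
 [286.49042 278.42773]] [[ 0.5365  0.1072  0.018 ]
 [ 0.6068 -0.0281  0.018 ]
 [ 0.4238 -0.1211  0.018 ]
 [ 0.355   0.0131  0.018 ]]
c [ 0.48052041 -0.00721994  0.018     ] edges [0.15252052 0.20520372 0.15076048 0.20444408] [np.float64(-62.548979628625496), np.float64(-153.07250044902398)]
spindle pts [[ 4.862e-01 -2.700e-03  7.900e-02]
 [ 4.858e-01 -5.500e-03  8.690e-02]
 [ 4.860e-01 -8.600e-03  8.470e-02]
 [ 4.866e-01 -1.180e-02  7.610e-02]
 [ 4.827e-01  4.000e-04  8.680e-02]
 [ 4.829e-01 -2.600e-03  8.500e-02]
 [ 4.828e-01 -5.600e-03  8.680e-02]
 [ 4.832e-01 -8.700e-03  8.130e-02]
 [ 4.831e-01 -1.160e-02  8.490e-02]

[... 555 characters left out ...]
.000e+00  7.730e-02]
 [ 4.741e-01 -2.900e-03  8.090e-02]
 [ 4.739e-01 -5.800e-03  8.640e-02]
 [ 4.739e-01 -8.800e-03  8.660e-02]
 [ 4.746e-01 -1.210e-02  7.590e-02]
 [ 4.716e-01 -3.200e-03  7.150e-02]
 [ 4.714e-01 -6.100e-03  7.740e-02]]
{'fx': 295.39699781300743, 'fy': 295.39699781300743, 'cx': 278.14394476485177, 'cy': 211.87947219380294, 'world_to_cam': array([[ 3.35109565e-01,  9.42178978e-01, -5.93969299e-04,
        -5.49785346e-01],
       [ 9.07412040e-01, -3.22574028e-01,  2.69349932e-01,
        -2.97584330e-02],
       [ 2.53584245e-01, -9.08007136e-02, -9.63042191e-01,
         3.91434338e-01],
       [ 0.00000000e+00,  0.00000000e+00,  0.00000000e+00,
         1.00000000e+00]])}
```

View pics/crop1.png

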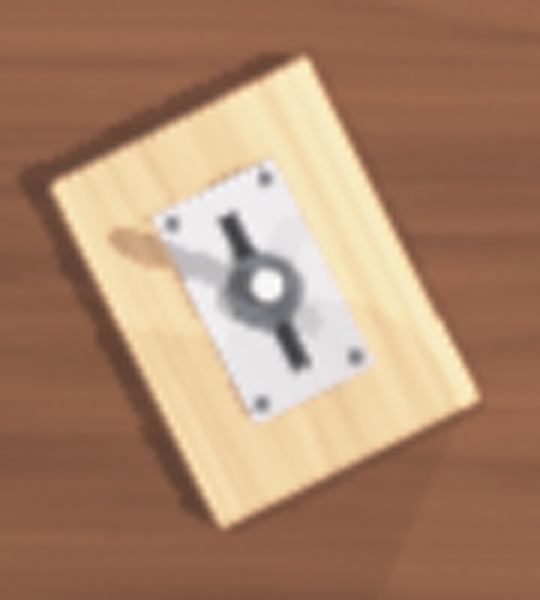

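Every size checks out: the block is 152x205 mm, the rings come to 63.6, 36.8 and 44.7 mm, and the spindle top is at about z 0.085. The crop shows the bright spindle top at (267,286), on the plate's slot and close to its middle. Next I go over the wide ring with the tool's y along the block's y (yaw 0.475).

Careful with the scale: shifts go in shares of 750 mm and turns go in shares of 180 degrees. That gives: -376 mm / 750 = -0.5013, -117 mm / 750 = -0.156, 2.324 rad / 3.1416 = 0.7398.

>>> {"api": "arm_command", "payload": {"plan": [[[-0.5013,-0.156,0.04,0,0,0.7398,-1],[-0.5013,-0.156,0.04,0,0,0.7398,-1],[-0.5013,-0.156,0.04,0,0,0.7398,-1],[-0.5013,-0.156,0.04,0,0,0.7398,-1],[-0.5013,-0.156,0.04,0,0,0.7398,-1],[-0.5013,-0.156,0.04,0,0,0.7398,-1],[-0.5013,-0.156,0.04,0,0,0.7398,-1],[-0.5013,-0.156,0.04,0,0,0.7398,-1],[-0.5013,-0.156,0.04,0,0,0.7398,-1],[-0.5013,-0.156,0.04,0,0,0.7398,-1],[-0.5013,-0.156,0.04,0,0,0.7398,-1],[-0.5013,-0.156,0.04,0,0,0.7398,-1]]]}}

```text
time_s: 1.3
ee_pos: [0.4996, 0.2812, 0.175]
eef_rot: [-3.141, 0.001, 0.992]
force: [0.0, -0.0, -0.6]
grip_width: 0.0936
grip_force: 0.0
```

Converted, 0.517 rad / 3.1416 = 0.1646.

>>> {"api": "arm_command", "payload": {"plan": [[[0,0,0,0,0,0.1646,-1],[0,0,0,0,0,0.1646,-1],[0,0,0,0,0,0.1646,-1],[0,0,0,0,0,0.1646,-1],[0,0,0,0,0,0.1646,-1]]]}}

```text
time_s: 1.8
ee_pos: [0.4995, 0.2814, 0.1751]
eef_rot: [-3.142, 0.001, 0.481]
force: [-1.1, 0.2, -0.5]
grip_width: 0.0942
grip_force: 0.0
```

```bash
cat >> h.py <<'E'
def ring(im,info,p,h,D,brass=False):
    "ring centre near world p: colour mask in a window, moments of the outer contour, cast on the top plane"
    w=np.array(info['world_to_cam'])@np.append(p,[h,1]); u=info['fx']*w[0]/w[2]+info['cx']; v=info['fy']*w[1]/w[2]+info['cy']
    r=info['fx']*D/2/w[2]; hsv=cv2.cvtColor(im,cv2.COLOR_BGR2HSV)
    k=((hsv[...,0]>17)&(hsv[...,0]<35)&(hsv[...,1]>90)) if brass else (hsv[...,1]<70)&(hsv[...,2]>90)
    m=np.zeros(k.shape,np.uint8); cv2.circle(m,(int(u),int(v)),int(r*1.5),1,-1); k=(k&(m>0)).astype(np.uint8)
    cs,hier=cv2.findContours(k,cv2.RETR_CCOMP,2); out=[]
    for c,hh in zip(cs,hier[0]):
        if cv2.contourArea(c)<30: continue
        e=cv2.fitEllipse(c); out.append((('hole' if hh[3]>=0 else 'outer'),np.round(e[0],1),(np.array(e[1])*w[2]/info['fx']*1e3).round(1),cast(info,*e[0],h).round(4)))
    return (u,v,r),out
def to_tool(dx,dy):
    y=ctrl.get_obs()['eef_rot'][2]; return dx*np.cos(y)+dy*np.sin(y), dx*np.sin(y)-dy*np.cos(y)
E
python3 - <<'E'
from h import *
o=ctrl.get_obs(); print(o['ee_pos'],o['eef_rot'])
im,d,i=shot('wrist','w1.png'); print(np.linalg.inv(i['world_to_cam'])[:3,3])
g,out=ring(im,i,[.5001,.2809],.012,.062); print(g,*out,sep='\n')
W=world(i,d); u,v,r=map(int,g); print('z ring',np.median(W[v-3:v+4,u+r//2+2:u+r//2+8,2]))
E
```

```text
[0.4995299  0.28136395 0.17510309] [-3.14156479e+00  6.62574203e-04  4.80848815e-01]
[0.56974859 0.31726734 0.35476867]
(np.float64(278.00894194514854), np.float64(198.16612047119227), np.float64(26.068369876313696))
('outer', array([276.8, 196.6]), array([61. , 61.6]), array([0.5011, 0.283 , 0.012 ]))
('hole', array([277., 197.]), array([15.6, 17.4]), array([0.5008, 0.2826, 0.012 ]))
z ring 0.012218363816394101
```

View pics/w1.png

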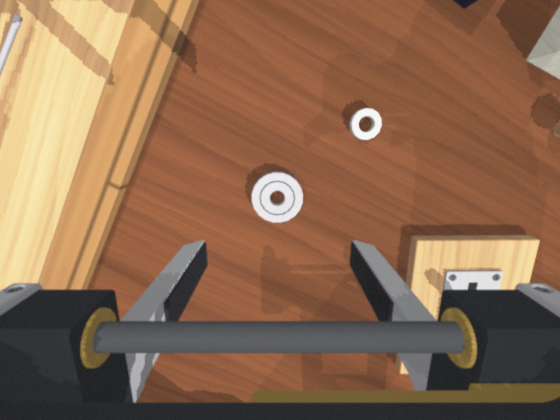

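The wrist view shows the wide ring at (277,197), the narrow ring at (366,124) and the block on the right. The ring comes out at (0.501, 0.283) with a top height of 12.2 mm. Going down to grasp it.

Converted, 172 mm / 750 = 0.2293, 165 mm / 750 = 0.22, 0.006 rad / 3.1416 = 0.0019.

>>> {"api": "arm_command", "payload": {"plan": [[[0.0027,-0.0013,0.0533,0,0,0.0019,-1],[0.0027,-0.0013,0.1067,0,0,0.0019,-1],[0.0027,-0.0013,0.16,0,0,0.0019,-1],[0.0027,-0.0013,0.2,0,0,0.0019,-1],[0.0027,-0.0013,0.22,0,0,0.0019,-1],[0.0027,-0.0013,0.2293,0,0,0.0019,-1],[0.0027,-0.0013,0.2293,0,0,0.0019,0.5],[0.0027,-0.0013,0.2293,0,0,0.0019,1],[0.0027,-0.0013,0.2293,0,0,0.0019,1],[0.0027,-0.0013,0.2293,0,0,0.0019,1],[0.0027,-0.0013,0.2293,0,0,0.0019,1],[0.0027,-0.0013,0.2293,0,0,0.0019,1]]], "squeeze": 40}}

```text
time_s: 3.05
ee_pos: [0.5014, 0.2834, 0.0043]
eef_rot: [3.142, -0.001, 0.476]
force: [-1.5, 0.7, 7.0]
grip_width: 0.061
grip_force: 40.0
```

>>> {"api": "arm_command", "payload": {"plan": [[[0,0,-0.02,0,0,0,1],[0,0,-0.0667,0,0,0,1],[0,0,-0.1267,0,0,0,1],[-0.0267,0.0333,-0.1733,0,0,0,1],[-0.0667,0.08,-0.1733,0,0,0,1],[-0.1067,0.1333,-0.1733,0,0,0,1],[-0.1467,0.1867,-0.1733,0,0,0,1],[-0.1867,0.24,-0.1733,0,0,0,1],[-0.2267,0.2867,-0.1733,0,0,0,1],[-0.26,0.32,-0.1733,0,0,0,1],[-0.2693,0.3307,-0.1733,0,0,0,1],[-0.2693,0.3307,-0.1733,0,0,0,1]]]}}

```text
time_s: 4.25
ee_pos: [0.4349, -0.0306, 0.1341]
eef_rot: [3.141, -0.001, 0.474]
force: [0.2, 0.8, -2.3]
grip_width: 0.0611
grip_force: 40.0
```

```bash
python3 - <<'E'
from h import *
o=ctrl.get_obs(); print(o['ee_pos'],o['eef_rot'],o['force'])
im,d,i=shot('wrist','w2.png'); np.savez('w2.npz',im=im,d=d,T=i['world_to_cam'])
W=world(i,d)
m=(W[...,2]>.070)&(W[...,2]<.092)&(np.hypot(W[...,0]-.48,W[...,1]+.007)<.04)&(d>0)
n,l,s,c=cv2.connectedComponentsWithStats(m.astype(np.uint8)); print(s[1:],c[1:])
for k in range(1,n):
  if s[k,4]>20: print(s[k,4],W[l==k].mean(0).round(4),W[l==k].min(0).round(4),W[l==k].max(0).round(4))
E
```

```text
[ 0.43490645 -0.03059817  0.13413657] [ 3.14116724e+00 -6.28435780e-04  4.73595653e-01] [ 0.23573884  0.77732275 -2.28059592]
[[262 155  26  21 438]] [[274.30365297 164.51369863]]
438 [ 0.4808 -0.0046  0.0818] [ 0.4711 -0.015   0.0725] [0.4888 0.0052 0.086 ]
```

View pics/w2.png

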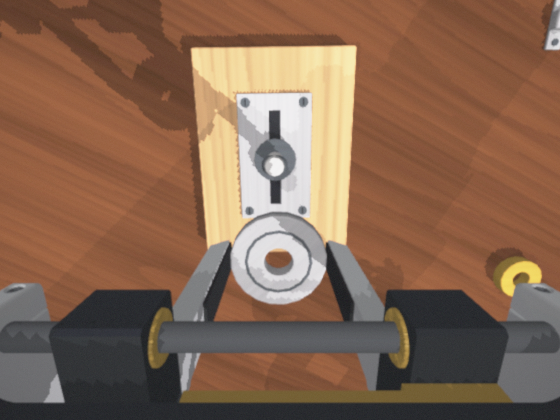

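The wrist view shows the spindle top as a bright disc at (274,166) above its foot. The ring is held flat, its bore at (278,258).

```bash
python3 - <<'E'
from h import *
D=np.load('w2.npz'); im,d=D['im'],D['d']; i=cams.camera_info('wrist'); W=world(i,d)
hsv=cv2.cvtColor(im,cv2.COLOR_BGR2HSV)
k=np.zeros(d.shape,np.uint8); k[150:185,258:292]=(hsv[150:185,258:292,2]>200)&(hsv[150:185,258:292,1]<50)
n,l,s,c=cv2.connectedComponentsWithStats(k); print(s[1:],c[1:])
for q in range(1,n):
  if s[q,4]>50:
    z=np.median(W[l==q][:,2]); print(z, s[q,2:4]*(.84*0+np.median(d[l==q]))/i['fx'], cast(i,*c[q],.084))
# ring: top points from depth
m=(W[...,2]>.132)&(W[...,2]<.155)&(d>0); m[:205]=0;m[308:]=0;m[:,:232]=0;m[:,326:]=0
zt=np.median(W[m][:,2]); print('ring top z',zt, 'plane fit',np.linalg.lstsq(np.c_[W[m][:,:2]-W[m][:,:2].mean(0),np.ones(m.sum())],W[m][:,2],rcond=None)[0])
P=W[m]; P=P[abs(P[:,2]-zt)<.004]; (c0,r0)=cv2.minEnclosingCircle(P[:,:2].astype(np.float32)); print('depth circle',c0,r0)
h=~m&(np.hypot(*(np.mgrid[:420,:560]-np.array([258,278])[:,None,None]))<20)
n,l,s,c=cv2.connectedComponentsWithStats(h.astype(np.uint8)); 
for q in range(1,n):
  if s[q,4]>50: print('hole',s[q],c[q],cast(i,*c[q],zt))
np.set_printoptions(suppress=True)
# plate centre
p=(W[...,2]>.0195)&(W[...,2]<.026)&(hsv[...,1]<60)&(d>0);p[:,:225]=0;p[:,325:]=0;p[215:]=0
cc=max(cv2.findContours(p.astype(np.uint8),0,2)[0],key=cv2.contourArea); b=cv2.boxPoints(cv2.minAreaRect(cc)); P=np.array([cast(i,u,v,.022) for u,v in b]); print(P.round(4),P.mean(0),np.linalg.norm(np.roll(P,-1,0)-P,axis=1),np.degrees(np.arctan2(P[1,1]-P[0,1],P[1,0]-P[0,0])))
E
```

```text
[[269 158  15  18 213]
 [258 173  12  12  91]
 [282 174  10  11  65]] [[275.69483568 166.39906103]
 [262.32967033 180.26373626]
 [287.24615385 180.56923077]]
0.08429153148698498 [0.01159305 0.01391167] [ 0.48046087 -0.00509241  0.084     ]
0.022261991406845594 [0.01194049 0.01194049] [ 0.46603788 -0.00071226  0.084     ]
0.022291894355543906 [0.00995262 0.01094788] [ 0.47476804 -0.0181868   0.084     ]
ring top z 0.14194486120150027 plane fit [-0.01411316 -0.00922202  0.14162681]
depth circle (0.43436580896377563, -0.031367041170597076) 0.0310972910374403
hole [265 248  27  20 407] [278.44226044 257.45208845] [ 0.43669663 -0.02994847  0.14194486]
[[ 0.4118  0.006   0.022 ]
 [ 0.5177  0.0556  0.022 ]
 [ 0.5493 -0.0058  0.022 ]
 [ 0.447  -0.0624  0.022 ]] [ 0.48145779 -0.00166598  0.022     ] [0.11694023 0.06909412 0.11692437 0.07701937] 25.077740049497102
```

```bash
python3 - <<'E'
from h import *
D=np.load('w2.npz'); im,d=D['im'],D['d']; i=cams.camera_info('wrist'); W=world(i,d); o=ctrl.get_obs(); y=o['eef_rot'][2]
for lo,hi in [(.0825,.09),(.078,.0825),(.07,.078)]:
    m=(W[...,2]>lo)&(W[...,2]<hi)&(np.hypot(W[...,0]-.48,W[...,1]+.007)<.03)&(d>0)
    v,u=np.nonzero(m); P=W[m][:,:2]-o['ee_pos'][:2]; t=P@np.array([[np.cos(y),np.sin(y)],[np.sin(y),-np.cos(y)]]).T*1e3
    print(lo,m.sum(),u.min(),u.max(),v.min(),v.max(),'tool mm min',t.min(0).round(1),'max',t.max(0).round(1),'mid',((t.min(0)+t.max(0))/2).round(1),'mean',t.mean(0).round(1))
g=im[150:185,255:295].max(2); print(g[::2,::2])
E
```

```text
0.0825 276 265 284 156 175 tool mm min [44.7 -9.5] max [59.4  5.3] mid [52.  -2.1] mean [52.  -2.3]
0.078 54 264 285 156 175 tool mm min [ 44.4 -10.5] max [59.2  6.2] mid [51.8 -2.1] mean [53.5 -2.3]
0.07 108 262 287 155 173 tool mm min [ 45.1 -12.2] max [59.7  7.9] mid [52.4 -2.2] mean [54.1 -2.1]
[[163 107  96  97  95  94  97  97  95  97 105 120 131 131 130 130 130 130
  131 174]
 [137  95  96  96  95  96  96  97 118 132 137 130 132 130 132 131 132 132
  131 137]
 [134 116 101  94  93  96  98 124 143 145 143 140 136 134 130 134 131 132
  130 132]
 [130 127 122  97  95  92  89 101 128 149 143 118  97 103 121 131 128 131
  131 131]
 [131 129 129 126 107  90 109 156 205 234 231 214 165 109  95 119 130 130
  130 132]
 [129 131 129 125  92 109 157 198 242 243 242 242 239 177 116 100 126 130
  129 132]
 [126 125 128 113  90 140 192 213 235 242 242 243 243 236 152 105 118 130
  128 130]
 [137 131 130 114  95 162 197 197 204 241 243 243 243 241 190 117 118 133
  130 130]
 [155 128 128 114  95 172 199 197 217 242 243 243 242 243 221 124 118 132
  130 133]
 [216 131 132 117  82 156 198 198 236 243 243 242 243 244 213 120 112 128
  128 151]
 [230 175 127 127  90 127 192 215 242 243 243 242 244 243 182 112 111 120
  136 193]
 [231 219 160 128 122 105 158 199 235 243 242 243 244 224 129 114 111 114
  172 210]
 [231 227 224 151 130 126 123 163 213 241 242 241 218 130 113 116 113 149
  203 215]
 [231 227 230 223 170 136 130 131 136 168 170 135 118 111 114 122 163 201
  206 204]
 [230 227 229 231 231 200 145 133 127 123 114 113 111 115 136 197 201 203
  206 202]
 [231 228 230 231 232 226 219 172  88  93  94  86  80 155 206 212 201 202
  207 202]
 [231 228 230 231 232 227 224 202  67  60  56  53  61 165 208 210 202 201
  207 202]
 [231 227 230 230 231 227 224 209  71  58  57  55  59 162 210 210 203 200
  205 202]]
```

Converted, 52.7 mm / 750 = 0.0703, -2.5 mm / 750 = -0.0033.

>>> {"api": "arm_command", "payload": {"plan": [[[0.0333,-0.0013,0,0,0,0,1],[0.06,-0.0027,0,0,0,0,1],[0.0703,-0.0033,0.0133,0,0,0,1],[0.0703,-0.0033,0.0333,0,0,0,1],[0.0703,-0.0033,0.0467,0,0,0,1],[0.0703,-0.0033,0.0533,0,0,0,1],[0.0703,-0.0033,0.056,0,0,0,1],[0.0703,-0.0033,0.0587,0,0,0,1],[0.0703,-0.0033,0.0613,0,0,0,1],[0.0703,-0.0033,0.0627,0,0,0,1],[0.0703,-0.0033,0.064,0,0,0,1],[0.0703,-0.0033,0.064,0,0,0,1]]]}}

```text
time_s: 5.5
ee_pos: [0.4807, -0.0034, 0.0855]
eef_rot: [3.142, -0.0, 0.476]
force: [-0.6, 0.6, -1.9]
grip_width: 0.0607
grip_force: 40.0
```

Bore is about 3 mm over the tip with no contact force. Continuing slowly to the catch.

Converted, 4 mm / 750 = 0.0053, 3 mm / 750 = 0.004.

>>> {"api": "arm_command", "payload": {"plan": [[[0,0,0.0013,0,0,0,1],[0,0,0.0027,0,0,0,1],[0,0,0.004,0,0,0,1],[0,0,0.0053,0,0,0,1],[0,0,0.0053,0,0,0,1]]]}}

```text
time_s: 6.0
ee_pos: [0.4807, -0.0034, 0.0813]
eef_rot: [-3.141, 0.0, 0.476]
force: [-1.0, -0.4, -2.3]
grip_width: 0.0605
grip_force: 40.0
```

Converted, 2.5 mm / 750 = 0.0033, 2 mm / 750 = 0.0027.

>>> {"api": "arm_command", "payload": {"plan": [[[0,0,0.0013,0,0,0,1],[0,0,0.0027,0,0,0,1],[0,0,0.0033,0,0,0,1],[0,0,0.0033,0,0,0,1]]], "squeeze": 55}}

```text
time_s: 6.4
ee_pos: [0.4811, -0.0034, 0.0793]
eef_rot: [3.141, -0.001, 0.476]
force: [0.1, 0.0, 4.0]
grip_width: 0.0608
grip_force: 55.0
```

>>> {"api": "arm_command", "payload": {"plan": [[[0,0,0.0007,0,0,0,1],[0,0,0.0013,0,0,0,1],[0,0,0.002,0,0,0,1],[0,0,0.0027,0,0,0,1],[0,0,0.0027,0,0,0,1]]]}}

```text
time_s: 6.9
ee_pos: [0.4807, -0.0034, 0.0768]
eef_rot: [-3.142, -0.0, 0.476]
force: [1.2, 0.2, 2.2]
grip_width: 0.0604
grip_force: 55.0
```

Converted, 30 mm / 750 = 0.04, 29 mm / 750 = 0.0387.

>>> {"api": "arm_command", "payload": {"plan": [[[0,0,0.0013,0,0,0,1],[0,0,0.004,0,0,0,1],[0,0,0.0067,0,0,0,1],[0,0,0.0107,0,0,0,1],[0,0,0.0147,0,0,0,1],[0,0,0.0187,0,0,0,1],[0,0,0.0227,0,0,0,1],[0,0,0.0267,0,0,0,1],[0,0,0.0307,0,0,0,1],[0,0,0.0347,0,0,0,1],[0,0,0.0387,0,0,0,1],[0,0,0.04,0,0,0,1]]]}}

```text
time_s: 8.1
ee_pos: [0.4805, -0.0034, 0.0466]
eef_rot: [-3.141, 0.0, 0.476]
force: [-0.4, 0.6, -2.5]
grip_width: 0.06
grip_force: 55.0
```

Converted, 13 mm / 750 = 0.0173, 12.5 mm / 750 = 0.0167.

>>> {"api": "arm_command", "payload": {"plan": [[[0,0,0.0027,0,0,0,1],[0,0,0.0053,0,0,0,1],[0,0,0.008,0,0,0,1],[0,0,0.0107,0,0,0,1],[0,0,0.012,0,0,0,1],[0,0,0.0133,0,0,0,1],[0,0,0.0147,0,0,0,1],[0,0,0.0153,0,0,0,1],[0,0,0.016,0,0,0,1],[0,0,0.0167,0,0,0,1],[0,0,0.0173,0,0,0,1],[0,0,0.0173,0,0,0,1]]]}}

```text
time_s: 9.3
ee_pos: [0.4807, -0.0034, 0.0342]
eef_rot: [3.142, -0.0, 0.476]
force: [-2.5, 0.5, 3.1]
grip_width: 0.0606
grip_force: 55.0
```

Converted, 120 mm / 750 = 0.16, -110 mm / 750 = -0.1467.

>>> {"api": "arm_command", "payload": {"plan": [[[0,0,0.0013,0,0,0,1],[0,0,0.0013,0,0,0,1],[0,0,0,0,0,0,0.2],[0,0,0,0,0,0,-1],[0,0,0,0,0,0,-1],[0,0,0,0,0,0,-1],[0,0,-0.0267,0,0,0,-1],[0,0,-0.08,0,0,0,-1],[0,0,-0.1333,0,0,0,-1],[-0.0267,0.0533,-0.1467,0,0,0,-1],[-0.0533,0.1067,-0.1467,0,0,0,-1],[-0.08,0.16,-0.1467,0,0,0,-1]]]}}

```text
time_s: 10.5
ee_pos: [0.4824, -0.139, 0.1446]
eef_rot: [3.141, -0.001, 0.477]
force: [-0.2, 0.4, -0.2]
grip_width: 0.094
grip_force: 0.0
```

Converted, 157 mm / 750 = 0.2093, 120 mm / 750 = 0.16.

>>> {"api": "arm_command", "payload": {"plan": [[[-0.0267,0.0533,0,0,0,0,-1],[-0.0533,0.1067,0,0,0,0,-1],[-0.08,0.16,0,0,0,0,-1],[-0.1013,0.2093,0,0,0,0,-1],[-0.1013,0.2093,0,0,0,0,-1],[-0.1013,0.2093,0,0,0,0,-1]]]}}

```text
time_s: 11.1
ee_pos: [0.4864, -0.3121, 0.1434]
eef_rot: [-3.141, 0.0, 0.474]
force: [0.3, 0.4, 0.1]
grip_width: 0.0942
grip_force: 0.0
```

```bash
python3 - <<'E'
from h import *
o=ctrl.get_obs(); print(o['time_s'],o['ee_pos'],o['eef_rot'],o['force'])
im,d,i=shot('wrist','w3.png'); g,out=ring(im,i,[.4867,-.3122],.014,.046,True); print(g,*out,sep='\n')
W=world(i,d); u,v,r=map(int,g); print('z ring',np.median(W[v-2:v+3,u+r*2//3-2:u+r*2//3+3,2]))
for q in out: print(to_tool(*(q[3][:2]-o['ee_pos'][:2])*1000))
im,d,i=shot('top','top2.png'); W=world(i,d); c=(W[...,2]>.036)&(W[...,2]<.046)&(np.hypot(W[...,0]-.4805,W[...,1]+.005)<.06)&(d>0); print('wide seat z',np.median(W[c][:,2]),c.sum(),W[c].mean(0))
E
```

```text
11.1 [ 0.48637614 -0.312138    0.14335569] [-3.14067854e+00  2.99754925e-04  4.74483134e-01] [0.34818373 0.36705347 0.07037762]
(np.float64(277.6911478358016), np.float64(205.22621604158468), np.float64(21.31286655895014))
('outer', array([277.3, 204.7]), array([44.6, 45.4]), array([ 0.4871, -0.3116,  0.014 ]))
('hole', array([277.4, 204.7]), array([15.1, 17.3]), array([ 0.4871, -0.3117,  0.014 ]))
z ring 0.014080186354334612
(np.float64(0.8898822547468128), np.float64(-0.14669906123080706))
(np.float64(0.8440796272891673), np.float64(-0.05780519576206994))
wide seat z 0.041697628884798776 226 [ 0.4796507  -0.0054277   0.04142884]
```

The wide ring is seated, its top at 41.7 mm against 42 expected. Now grasping the brass ring a little higher.

Converted, 137 mm / 750 = 0.1827, 130 mm / 750 = 0.1733.

>>> {"api": "arm_command", "payload": {"plan": [[[0.0013,0,0.0533,0,0,0,-1],[0.0013,0,0.1067,0,0,0,-1],[0.0013,0,0.1533,0,0,0,-1],[0.0013,0,0.1733,0,0,0,-1],[0.0013,0,0.1827,0,0,0,-1],[0.0013,0,0.1827,0,0,0,0],[0.0013,0,0.1827,0,0,0,1],[0.0013,0,0.1827,0,0,0,1],[0.0013,0,0.1827,0,0,0,1],[0.0013,0,0.1827,0,0,0,1],[0.0013,0,0.1827,0,0,0,1],[0.0013,0,0.1827,0,0,0,1]]], "squeeze": 40}}

```text
time_s: 12.4
ee_pos: [0.4876, -0.3115, 0.0071]
eef_rot: [3.141, -0.0, 0.476]
force: [-0.9, 2.0, 2.3]
grip_width: 0.0448
grip_force: 40.0
```

Converted, -277 mm / 750 = -0.3693, -268 mm / 750 = -0.3573.

>>> {"api": "arm_command", "payload": {"plan": [[[0,0,-0.02,0,0,0,1],[0,0,-0.0733,0,0,0,1],[0,0,-0.1333,0,0,0,1],[0.02,-0.0413,-0.1533,0,0,0,1],[0.0467,-0.096,-0.1533,0,0,0,1],[0.0733,-0.1507,-0.1533,0,0,0,1],[0.1,-0.2053,-0.1533,0,0,0,1],[0.1267,-0.26,-0.1533,0,0,0,1],[0.1533,-0.3147,-0.1533,0,0,0,1],[0.1733,-0.3573,-0.1533,0,0,0,1],[0.18,-0.3693,-0.1507,0,0,0,1],[0.18,-0.3693,-0.14,0,0,0,1]]]}}

```text
time_s: 13.6
ee_pos: [0.4812, -0.0025, 0.1129]
eef_rot: [3.14, -0.002, 0.478]
force: [0.6, -0.7, -2.4]
grip_width: 0.0445
grip_force: 40.0
```

Converted, 14 mm / 750 = 0.0187, 10 mm / 750 = 0.0133.

>>> {"api": "arm_command", "payload": {"plan": [[[0,0,0.0133,0,0,0,1],[0,0,0.0187,0,0,0,1],[0,0,0.0187,0,0,0,1]]]}}

```text
time_s: 13.9
ee_pos: [0.4803, -0.0044, 0.097]
eef_rot: [-3.141, 0.002, 0.474]
force: [-0.7, -0.4, -1.1]
grip_width: 0.0446
grip_force: 40.0
```

>>> {"api": "arm_command", "payload": {"plan": [[[0,0,0,0,0,0,1],[0,0,0,0,0,0,1]]]}}

```text
time_s: 14.1
ee_pos: [0.4809, -0.0038, 0.0981]
eef_rot: [3.141, -0.0, 0.475]
force: [-0.1, 1.0, -1.9]
grip_width: 0.0445
grip_force: 40.0
```

>>> {"api": "arm_command", "payload": {"plan": [[[0,-0.0005,0.0027,0,0,0,1],[0,-0.0005,0.0053,0,0,0,1],[0,-0.0005,0.0067,0,0,0,1],[0,-0.0005,0.008,0,0,0,1],[0,-0.0005,0.0093,0,0,0,1],[0,-0.0005,0.0107,0,0,0,1],[0,-0.0005,0.012,0,0,0,1],[0,-0.0005,0.0133,0,0,0,1],[0,-0.0005,0.0133,0,0,0,1]]]}}

```text
time_s: 15.0
ee_pos: [0.4805, -0.003, 0.0878]
eef_rot: [-3.141, 0.0, 0.476]
force: [-0.2, -0.3, -1.4]
grip_width: 0.0449
grip_force: 40.0
```

Over the tip without contact. On to the catch, firmer grip.

Converted, 6 mm / 750 = 0.008, 5.5 mm / 750 = 0.0073.

>>> {"api": "arm_command", "payload": {"plan": [[[0,0,0.0013,0,0,0,1],[0,0,0.0027,0,0,0,1],[0,0,0.004,0,0,0,1],[0,0,0.0053,0,0,0,1],[0,0,0.0067,0,0,0,1],[0,0,0.0073,0,0,0,1],[0,0,0.008,0,0,0,1],[0,0,0.008,0,0,0,1]]], "squeeze": 55}}

```text
time_s: 15.8
ee_pos: [0.4809, -0.0031, 0.0823]
eef_rot: [3.141, -0.001, 0.476]
force: [0.7, -0.4, 3.9]
grip_width: 0.0444
grip_force: 55.0
```

>>> {"api": "arm_command", "payload": {"plan": [[[0,0,0.0007,0,0,0,1],[0,0,0.0013,0,0,0,1],[0,0,0.002,0,0,0,1],[0,0,0.0027,0,0,0,1],[0,0,0.0033,0,0,0,1],[0,0,0.0033,0,0,0,1]]]}}

```text
time_s: 16.4
ee_pos: [0.4805, -0.003, 0.0792]
eef_rot: [-3.142, 0.0, 0.476]
force: [1.1, -1.0, 0.7]
grip_width: 0.0442
grip_force: 55.0
```

>>> {"api": "arm_command", "payload": {"plan": [[[0,0,0.0027,0,0,0,1],[0,0,0.0053,0,0,0,1],[0,0,0.0093,0,0,0,1],[0,0,0.0133,0,0,0,1],[0,0,0.0173,0,0,0,1],[0,0,0.0213,0,0,0,1],[0,0,0.0253,0,0,0,1],[0,0,0.0293,0,0,0,1],[0,0,0.032,0,0,0,1],[0,0,0.0347,0,0,0,1],[0,0,0.036,0,0,0,1],[0,0,0.036,0,0,0,1]]]}}

```text
time_s: 17.6
ee_pos: [0.4804, -0.003, 0.0523]
eef_rot: [-3.141, 0.0, 0.476]
force: [0.2, 0.8, -1.5]
grip_width: 0.0439
grip_force: 55.0
```

>>> {"api": "arm_command", "payload": {"plan": [[[0,0,0.0013,0,0,0,1],[0,0,0.0027,0,0,0,1],[0,0,0.004,0,0,0,1],[0,0,0.0047,0,0,0,1],[0,0,0.0053,0,0,0,1],[0,0,0.0053,0,0,0,1]]]}}

```text
time_s: 18.2
ee_pos: [0.4806, -0.003, 0.049]
eef_rot: [3.142, -0.0, 0.476]
force: [-4.0, 0.2, 7.3]
grip_width: 0.0445
grip_force: 55.0
```

Converted, 155 mm / 750 = 0.2067, 115 mm / 750 = 0.1533.

>>> {"api": "arm_command", "payload": {"plan": [[[0,0,0,0,0,0,0.2],[0,0,-0.0013,0,0,0,-1],[0,0,-0.0013,0,0,0,-1],[0,0,-0.0013,0,0,0,-1],[0,0,-0.0267,0,0,0,-1],[0,0,-0.08,0,0,0,-1],[0,0,-0.1267,0,0,0,-1],[0.0467,-0.0293,-0.1267,0,0,0,-1],[0.1,-0.0627,-0.1267,0,0,0,-1],[0.1533,-0.096,-0.1267,0,0,0,-1],[0.2067,-0.1293,-0.1267,0,0,0,-1],[0.2067,-0.1293,-0.1267,0,0,0,-1]]]}}

```text
time_s: 19.4
ee_pos: [0.575, 0.1582, 0.1425]
eef_rot: [-3.141, 0.0, 0.479]
force: [0.5, -0.4, 0.1]
grip_width: 0.0941
grip_force: 0.0
```

>>> {"api": "arm_command", "payload": {"plan": [[[0.0533,-0.0333,0,0,0,0,-1],[0.1027,-0.064,0,0,0,0,-1],[0.1027,-0.064,0,0,0,0,-1],[0.1027,-0.064,0,0,0,0,-1],[0.1027,-0.064,0,0,0,0,-1]]]}}

```text
time_s: 19.9
ee_pos: [0.62, 0.231, 0.1434]
eef_rot: [3.142, 0.0, 0.475]
force: [-0.4, -0.6, 0.5]
grip_width: 0.0937
grip_force: 0.0
```

```bash
python3 - <<'E'
from h import *
o=ctrl.get_obs(); print(o['time_s'],o['ee_pos'],o['eef_rot'],o['force'])
im,d,i=shot('wrist','w4.png'); g,out=ring(im,i,[.6206,.2319],.012,.034); print(g,*out,sep='\n')
W=world(i,d); u,v,r=map(int,g); print('z ring',np.median(W[v-2:v+3,u+r*3//4-2:u+r*3//4+3,2]))
for q in out: print(to_tool(*(q[3][:2]-o['ee_pos'][:2])*1000))
im,d,i=shot('top','top3.png'); W=world(i,d); c=(W[...,2]>.048)&(W[...,2]<.062)&(np.hypot(W[...,0]-.4805,W[...,1]+.005)<.04)&(d>0); print('mid top z',np.median(W[c][:,2]),c.sum(),W[c].mean(0))
E
```

```text
19.9 [0.62001923 0.23104182 0.14341756] [3.14150800e+00 4.81354253e-04 4.75038928e-01] [-0.41049992 -0.57026179  0.47552062]
(np.float64(276.94473493297573), np.float64(204.19130432931297), np.float64(15.664210399173793))
('outer', array([275.9, 202.5]), array([33.7, 34.3]), array([0.6218, 0.2337, 0.012 ]))
('hole', array([276. , 202.2]), array([14.7, 16.3]), array([0.6221, 0.2338, 0.012 ]))
z ring 0.012127010002938865
(np.float64(2.7989071827878784), np.float64(-1.5502191956587879))
(np.float64(3.1114415583109682), np.float64(-1.5020293199961978))
mid top z 0.05558802947151842 148 [ 0.47934093 -0.00586907  0.05543671]
```

The middle ring is seated, its top at 55.6 mm against 56 expected. Grasping the narrow ring.

Converted, 138.5 mm / 750 = 0.1847, -1.5 mm / 750 = -0.002.

>>> {"api": "arm_command", "payload": {"plan": [[[0.0044,-0.002,0.0533,0,0,0,-1],[0.0044,-0.002,0.1067,0,0,0,-1],[0.0044,-0.002,0.1533,0,0,0,-1],[0.0044,-0.002,0.1733,0,0,0,-1],[0.0044,-0.002,0.1847,0,0,0,-1],[0.0044,-0.002,0.1847,0,0,0,0],[0.0044,-0.002,0.1847,0,0,0,1],[0.0044,-0.002,0.1847,0,0,0,1],[0.0044,-0.002,0.1847,0,0,0,1],[0.0044,-0.002,0.1847,0,0,0,1],[0.0044,-0.002,0.1847,0,0,0,1],[0.0044,-0.002,0.1847,0,0,0,1]]], "squeeze": 40}}

```text
time_s: 21.2
ee_pos: [0.6226, 0.235, 0.0051]
eef_rot: [3.142, -0.0, 0.476]
force: [0.2, -0.1, -0.4]
grip_width: 0.041
grip_force: 0.0
```

>>> {"api": "arm_command", "payload": {"plan": [[[0,0,0,0,0,0,1],[0,0,0,0,0,0,1],[0,0,0,0,0,0,1],[0,0,0,0,0,0,1]]]}}

```text
time_s: 21.6
ee_pos: [0.6226, 0.235, 0.0049]
eef_rot: [-3.142, 0.0, 0.476]
force: [0.6, 0.0, -0.4]
grip_width: 0.0329
grip_force: 40.0
```

Converted, -185 mm / 750 = -0.2467, -180 mm / 750 = -0.24.

>>> {"api": "arm_command", "payload": {"plan": [[[0,0,-0.02,0,0,0,1],[0,0,-0.0733,0,0,0,1],[0,0,-0.1333,0,0,0,1],[-0.0333,0.02,-0.1533,0,0,0,1],[-0.08,0.0493,-0.1533,0,0,0,1],[-0.1333,0.0827,-0.1533,0,0,0,1],[-0.1867,0.116,-0.1533,0,0,0,1],[-0.24,0.1493,-0.1533,0,0,0,1],[-0.2467,0.1547,-0.1533,0,0,0,1],[-0.2467,0.1547,-0.1533,0,0,0,1],[-0.2467,0.1547,-0.1533,0,0,0,1]]]}}

```text
time_s: 22.7
ee_pos: [0.512, 0.0477, 0.1207]
eef_rot: [3.141, -0.001, 0.476]
force: [0.6, -1.1, -0.2]
grip_width: 0.0324
grip_force: 40.0
```

Converted, -50 mm / 750 = -0.0667, -45 mm / 750 = -0.06.

>>> {"api": "arm_command", "payload": {"plan": [[[-0.0333,0.02,0,0,0,0,1],[-0.06,0.0373,0,0,0,0,1],[-0.0667,0.0411,0,0,0,0,1],[-0.0667,0.0411,0.0133,0,0,0,1],[-0.0667,0.0411,0.02,0,0,0,1],[-0.0667,0.0411,0.0267,0,0,0,1],[-0.0667,0.0411,0.0293,0,0,0,1],[-0.0667,0.0411,0.0293,0,0,0,1],[-0.0667,0.0411,0.0293,0,0,0,1]]]}}

```text
time_s: 23.6
ee_pos: [0.4811, -0.003, 0.098]
eef_rot: [3.142, -0.0, 0.476]
force: [0.1, -0.4, -0.1]
grip_width: 0.0324
grip_force: 40.0
```

```bash
python3 - <<'E'
from h import *
o=ctrl.get_obs(); print(o['ee_pos'],o['eef_rot'],o['force'])
im,d,i=shot('wrist','w5.png'); z=o['ee_pos'][2]-.0049+.012
hsv=cv2.cvtColor(im,cv2.COLOR_BGR2HSV); W=world(i,d)
m=(abs(W[...,2]-z)<.003)&(d>0)&(np.hypot(W[...,0]-o['ee_pos'][0],W[...,1]-o['ee_pos'][1])<.02)&(hsv[...,1]<70)&(hsv[...,2]>120)
cs,hi=cv2.findContours(m.astype(np.uint8),cv2.RETR_CCOMP,2)
for c in cs:
  if cv2.contourArea(c)>40:
    (u,v),r=cv2.minEnclosingCircle(c); p=cast(i,u,v,z); print(u,v,r,p.round(4),np.round(to_tool(*(p[:2]-o['ee_pos'][:2])*1000),2),cv2.fitEllipse(c))
cv2.imwrite('pics/w5c.png',cv2.resize(im[180:330,180:380],None,fx=3,fy=3))
E
```

```text
[ 0.48107874 -0.00299927  0.0980132 ] [ 3.14153111e+00 -7.61480959e-05  4.76054370e-01] [ 0.07816782 -0.35504381 -0.14405486]
278.0 260.0 26.570758819580078 [ 0.4806 -0.004   0.1051] [-0.93  0.67] ((278.4641418457031, 260.1115417480469), (47.98828887939453, 51.61323928833008), 88.90528869628906)
278.5 260.0 14.534542083740234 [ 0.4807 -0.0043  0.1051] [-0.93  0.99] ((278.42022705078125, 260.2157897949219), (25.69951629638672, 27.911367416381836), 88.96268463134766)
```

View pics/w5c.png

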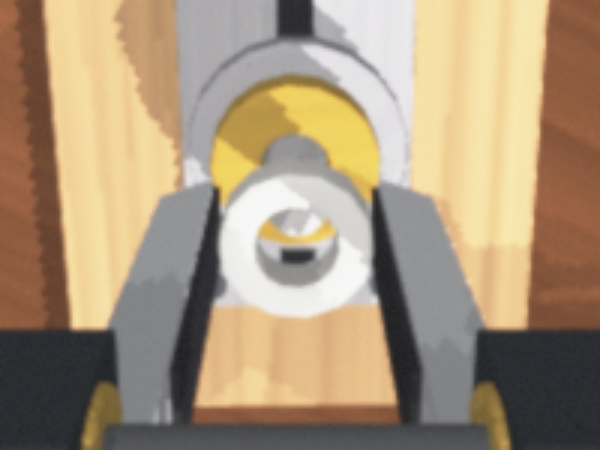

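The crop shows the narrow collar held flat, bore at (295,245), with the spindle tip at (297,150) visible behind and below it. They line up sideways.

Converted, 12.5 mm / 750 = 0.0167, 12 mm / 750 = 0.016.

>>> {"api": "arm_command", "payload": {"plan": [[[-0.0004,0,0.004,0,0,0,1],[-0.0004,0,0.0067,0,0,0,1],[-0.0004,0,0.0093,0,0,0,1],[-0.0004,0,0.0107,0,0,0,1],[-0.0004,0,0.012,0,0,0,1],[-0.0004,0,0.0133,0,0,0,1],[-0.0004,0,0.0147,0,0,0,1],[-0.0004,0,0.016,0,0,0,1],[-0.0004,0,0.0167,0,0,0,1],[-0.0004,0,0.0167,0,0,0,1]]]}}

```text
time_s: 24.65
ee_pos: [0.4806, -0.0033, 0.0854]
eef_rot: [-3.142, 0.0, 0.476]
force: [0.0, 0.0, -0.1]
grip_width: 0.0324
grip_force: 40.0
```

Converted, 5.5 mm / 750 = 0.0073, 5 mm / 750 = 0.0067.

>>> {"api": "arm_command", "payload": {"plan": [[[0,0,0.0013,0,0,0,1],[0,0,0.0027,0,0,0,1],[0,0,0.004,0,0,0,1],[0,0,0.0053,0,0,0,1],[0,0,0.0067,0,0,0,1],[0,0,0.0073,0,0,0,1],[0,0,0.0073,0,0,0,1]]], "squeeze": 50}}

```text
time_s: 25.35
ee_pos: [0.4811, -0.0033, 0.0804]
eef_rot: [3.141, -0.001, 0.476]
force: [-0.4, 0.6, 4.5]
grip_width: 0.0322
grip_force: 50.0
```

Converted, 2.5 mm / 750 = 0.0033, 2 mm / 750 = 0.0027.

>>> {"api": "arm_command", "payload": {"plan": [[[0,0,0.0007,0,0,0,1],[0,0,0.0013,0,0,0,1],[0,0,0.002,0,0,0,1],[0,0,0.0027,0,0,0,1],[0,0,0.0033,0,0,0,1],[0,0,0.0033,0,0,0,1]]]}}

```text
time_s: 25.95
ee_pos: [0.4811, -0.0033, 0.0778]
eef_rot: [3.141, -0.001, 0.476]
force: [1.6, 0.8, 3.1]
grip_width: 0.0321
grip_force: 50.0
```

Converted, 14 mm / 750 = 0.0187, 1.5 mm / 750 = 0.002.

>>> {"api": "arm_command", "payload": {"plan": [[[0,0,0.002,0,0,0,1],[0,0,0.004,0,0,0,1],[0,0,0.006,0,0,0,1],[0,0,0.008,0,0,0,1],[0,0,0.01,0,0,0,1],[0,0,0.012,0,0,0,1],[0,0,0.014,0,0,0,1],[0,0,0.016,0,0,0,1],[0,0,0.0173,0,0,0,1],[0,0,0.0187,0,0,0,1],[0,0,0.0187,0,0,0,1]]]}}

```text
time_s: 27.05
ee_pos: [0.4802, -0.0033, 0.0629]
eef_rot: [-3.141, 0.001, 0.476]
force: [2.7, 1.2, -4.2]
grip_width: 0.0321
grip_force: 50.0
```

Converted, 3 mm / 750 = 0.004, 2.5 mm / 750 = 0.0033.

>>> {"api": "arm_command", "payload": {"plan": [[[0,0,0.0013,0,0,0,1],[0,0,0.002,0,0,0,1],[0,0,0.0027,0,0,0,1],[0,0,0.0033,0,0,0,1],[0,0,0.004,0,0,0,1],[0,0,0.004,0,0,0,1]]]}}

```text
time_s: 27.65
ee_pos: [0.4805, -0.0033, 0.0608]
eef_rot: [-3.141, 0.0, 0.476]
force: [-2.8, -0.1, 6.8]
grip_width: 0.032
grip_force: 50.0
```

Converted, 1.5 mm / 750 = 0.002, 1 mm / 750 = 0.0013.

>>> {"api": "arm_command", "payload": {"plan": [[[0,0,0.0007,0,0,0,1],[0,0,0.0013,0,0,0,1],[0,0,0.002,0,0,0,1],[0,0,0.002,0,0,0,1]]]}}

```text
time_s: 28.05
ee_pos: [0.4807, -0.0033, 0.0605]
eef_rot: [3.141, -0.0, 0.476]
force: [-10.4, 0.0, 23.8]
grip_width: 0.0321
grip_force: 50.0
```

Hard stop at the home height: 24 N and no further travel. Easing off, releasing and lifting clear to look.

Converted, -90 mm / 750 = -0.12, -1.5 mm / 750 = -0.002.

>>> {"api": "arm_command", "payload": {"plan": [[[0,0,-0.002,0,0,0,1],[0,0,-0.002,0,0,0,0],[0,0,-0.002,0,0,0,-1],[0,0,-0.002,0,0,0,-1],[0,0,-0.002,0,0,0,-1],[0,0,-0.002,0,0,0,-1],[0,0,-0.0267,0,0,0,-1],[0,0,-0.0667,0,0,0,-1],[-0.0267,0,-0.1067,0,0,0,-1],[-0.0667,0,-0.12,0,0,0,-1],[-0.0667,0,-0.12,0,0,0,-1],[-0.0667,0,-0.12,0,0,0,-1]]]}}

```text
time_s: 29.25
ee_pos: [0.4364, -0.0263, 0.1491]
eef_rot: [3.141, -0.001, 0.475]
force: [-0.3, 0.0, 0.1]
grip_width: 0.0941
grip_force: 0.0
```

```bash
python3 - <<'E'
from h import *
o=ctrl.get_obs(); print(o['ee_pos'],o['force'])
im,d,i=shot('wrist','w6.png'); W=world(i,d); R=np.hypot(W[...,0]-.4803,W[...,1]+.0048)
for a,b in [(.0105,.016),(.0185,.022),(.0245,.030)]:
    m=(R>a)&(R<b)&(d>0); z=W[m]; zt=np.median(z[:,2]); q=z[abs(z[:,2]-zt)<.006]
    print(a,zt.round(4),np.linalg.lstsq(np.c_[q[:,:2]-q[:,:2].mean(0),np.ones(len(q))],q[:,2],rcond=None)[0].round(4))
cv2.imwrite('pics/w6c.png',cv2.resize(im[90:240,180:380],None,fx=3,fy=3))
E
```

```text
[ 0.43641002 -0.02629874  0.14912698] [-0.29297673  0.02762194  0.06683485]
0.0105 0.0682 [-0.0141 -0.0108  0.0682]
0.0185 0.2612 [-0.9038 -0.4531  0.2623]
0.0245 0.2653 [-0.3765 -0.1937  0.2636]
```

View pics/w6c.png

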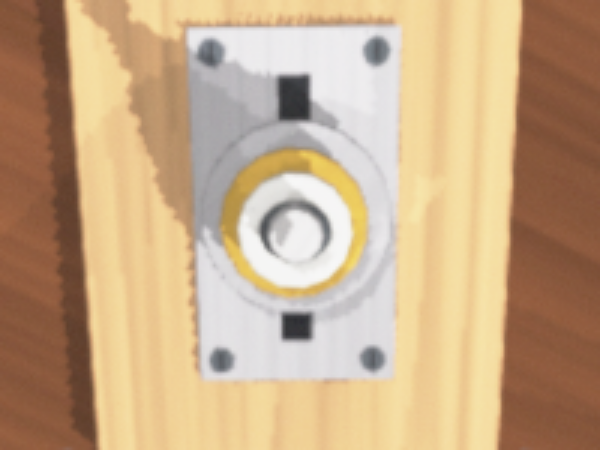

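The crop shows the grey, brass and white rings stacked around the spindle at (297,235). The stack's top is at 68.2 mm against 68, and flat within the camera's own tilt bias. The gripper is clear and open, so I'm handing in.

```bash
python3 -c "
from station import ctrl
print(ctrl.hand_in(), ctrl.get_obs()['time_s'])"
```

```text
the job is handed in; nothing more can be done
the job is handed in; nothing more can be done
```

Job handed in at about 29 s: wide, middle and narrow rings are all on the spindle past the catch and fully home (stack top measured 68.2 mm, 68 mm expected), with the highest push reading 24 N and nothing else on the table touched.

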